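# Turn the row of spare reel spools round into the tackle tray

## Robot

A 6-joint arm with a two-finger parallel gripper is mounted at the origin on the work surface. World frame = base frame: x ahead of the robot, y to its left, z up, the work surface at z = 0. Lengths are in m, angles in rad, forces in N, time in s.
With the tool pointing down it reaches from about 0.35 to 0.725 m from the base axis. Payload 6 kg.
Tool frame: the origin (TCP) lies on the centre line of the jaws, within the pads' length; the fingertips stand 14 mm ahead of it and the grasp point (between the pads) lies 5 mm behind it; z points along the fingers, y is the line along which they close (so a half turn about z gives the same grasp; the last joint's range is limited). The gripper opens to 85 mm and grips with 20 to 120 N. Pads are 22 mm wide; open, the fingers measure 114 mm over their backs; the gripper's body (76 mm by 85 mm) begins 54 mm behind the grasp point. The pads swing forward as they close: fully open they stand 13 mm farther back than shut.
Start: joints at [1.589, 0.04, 0.085, 0, -1.615, -0.334], TCP at [0.186, 0.57, 0.245] pointing down, gripper open.
Joint ranges: [-2.56, 2.56], [-1.29, 2.01], [-1.08, 1.49], [-3.29, 1.98], [-2.81, -0.18], [-2.99, 2.99]. Speed limits (rad/s): [2.57, 2.57, 3.01, 3.14, 3.14, 3.14].

## Interface

Orientations are given as a unit quaternion [w, x, y, z].
In Python, from rig import get_state, grab_frame, get_calibration, order gives the robot as it stands. The module is installed in compiled form; this text tells all that it offers.
- The arm moves only by the shell command python3 -m handwheel 'ROWS' [FORCE]. ROWS is JSON, one flat list of numbers, 5 for each row, row after row: the shift along the tool's x, y, z in m, then the turn about the tool's z in rad, then the closure, from 0 (fully open) to 1 (shut). A call has 1 to 10 rows; each row shifts and turns the commanded pose from where the row before left it, along the tool's axes as they then stand; what a row does not reach is not made up. A row lasts 1/8 s, in which the tool goes at most 62.5 mm and 10.7 degrees, less where a joint would pass 70% of its speed; a pose out of reach is approached as far as the arm can. A call is refused whole if a number of a shift passes 0.0625 or a number of a turn 0.188, either way. A call with a gripper value outside its range is refused whole. The fingers move at their own pace and stop on an object; FORCE is the grip in N (left out, the last holds). Time passes only in rows, so rows that do not move let the fingers close. It gives the time, the measured TCP pose, the force, the opening and the grip force at its end, in the units of the state.
- get_state(): the state, without advancing time (a new reading comes with each control period).
- grab_frame(name): name is "scene" or "top" or "wrist"; returns the picture (480x640x3 uint8, blue, green, red); there is no depth.
- get_calibration(name): a dict with "vertical_fov" (degrees; the focal length in pixels is half the picture's height over the tangent of half this angle, whatever the lens; pixels are square), "cx", "cy" (the principal point, pixels), "origin" and "attitude" of the camera in the world. Camera axes: x right, y down, z forward; pixel columns grow to the right and rows downward; lengths in m; the calibration is good to about 2 mm. A picture is of the moment at which its call begins: read the wrist's pose just before it. get_calibration takes no time and is no camera call; for the wrist camera it gives the pose at the moment of the call.
- order.job_done(): hands the job in; it is judged then, once.
The state is a dict: "time_s": time; "q": joint angles; "dq": joint speeds; "joint_torque": joint torques, N m; "tool_pos": TCP position; "eef_rot": TCP orientation; "contact_force": force on the tool from outside, world axes, zero at the start; "torque": the same for the moment, N m; "width": opening from 0.0 (shut) to 1.0 (fully open); "grasp_force": force on a finger pad.
Only numpy, scipy, OpenCV 4.12 (cv2) and the standard library are available. Lean on these libraries where they do the work, as an engineer would, in place of code of your own. Each camera call takes 0.05 s, during which the arm holds its last target. There are 200 camera calls.

## Task

Move the four spare reel spools from the aluminium rack into the grey tray, one in each compartment, upright and flat on its floor, in reverse order: the spool nearest the rack's green knob goes into the compartment farthest from the tray's green knob, and so on, so that the one farthest from the rack's knob ends nearest the tray's knob. Never tip a spool over, and leave the reel, forceps and clear case where they are.

Things in the scene. Friction and masses are not known exactly. Their poses are not given: they have to be found in the camera images.
- spool_red: Loose red plastic spare reel spool, 46 mm across, 36 mm tall, 40 to 85 g: full-width skirt from 0 to 16 mm, waist 34 mm across, full-width lip from 29 to 36 mm. Origin at the centre of its underside, z up its axis. Starts upright on stand_red.
- spool_yellow: Loose yellow plastic spare reel spool, 46 mm across, 36 mm tall, 40 to 85 g: full-width skirt from 0 to 16 mm, waist 34 mm across, full-width lip from 29 to 36 mm. Origin at the centre of its underside, z up its axis. Starts upright on stand_yellow.
- spool_blue: Loose blue plastic spare reel spool, 46 mm across, 36 mm tall, 40 to 85 g: full-width skirt from 0 to 16 mm, waist 34 mm across, full-width lip from 29 to 36 mm. Origin at the centre of its underside, z up its axis. Starts upright on stand_blue.
- spool_white: Loose white plastic spare reel spool, 46 mm across, 36 mm tall, 40 to 85 g: full-width skirt from 0 to 16 mm, waist 34 mm across, full-width lip from 29 to 36 mm. Origin at the centre of its underside, z up its axis. Starts upright on stand_white.
- stand_red: Fixed flat black rubber disc, 62 mm across, 6 mm thick, on the aluminium rack, under the red spool at the start; it stays put and marks that spool's place in the row. All four discs look alike. Origin at the centre of its underside; its top is 6 mm higher.
- stand_yellow: Fixed flat black rubber disc, 62 mm across, 6 mm thick, on the aluminium rack, under the yellow spool at the start; it stays put and marks that spool's place in the row. All four discs look alike. Origin at the centre of its underside; its top is 6 mm higher.
- stand_blue: Fixed flat black rubber disc, 62 mm across, 6 mm thick, on the aluminium rack, under the blue spool at the start; it stays put and marks that spool's place in the row. All four discs look alike. Origin at the centre of its underside; its top is 6 mm higher.
- stand_white: Fixed flat black rubber disc, 62 mm across, 6 mm thick, on the aluminium rack, under the white spool at the start; it stays put and marks that spool's place in the row. All four discs look alike. Origin at the centre of its underside; its top is 6 mm higher.
- rack: Fixed aluminium board, 78 (x) by 340 (y) by 8 mm, carrying the starting row: four stands at y = +108, +36, -36, -108 mm, x = 0, in its frame. Origin on the table under the middle of the row. Green round knob, 28 mm across, at its +y end (y = 167 mm, top 32 mm above the table). It may lie nearer to or farther from the robot than the tray.
- tray: Fixed grey tray with white walls, 78 (x) by 294 mm (y): a row of four open compartments centred at y = +108, +36, -36, -108 mm, x = 0, in its frame, each 66 by 66 mm inside. Floor 5 mm, wall tops 12 mm above the table; walls 6 mm thick. Origin on the table under the middle of the row. Green round knob, 28 mm across, on a tab at its +y end (y = 167 mm, top 29 mm up).
- case: Bystander: loose clear acrylic case with a steel spring clip, 115 by 75 by 31 mm. Origin under its centre.
- reel: Bystander: loose black fishing reel, about 60 by 90 mm and 75 mm tall. Origin under its centre.
- forceps: Bystander: loose stainless forceps lying flat, 150 mm long, 9 mm high. Origin near its middle.
Things that resemble listed ones, but are neither listed nor needed, are in the scene too. Of the things shaped like the spool_blue, the blue one is meant.

How it is judged:
By the outcome, as a careful person would: the job done as asked, in the order asked, and still so for the second after the job is handed in, with the robot touching nothing.
It also fails if it takes over 80 s, if anything falls off the work surface, if the arm or the gripper's body presses on something with over 40 N, if the wrist force passes 120 N, or if a joint passes its speed limit or range.

## Working session

There is one attempt and no reset: what is moved stays moved. The work goes in short steps, Python scripts to look and compute and a shell command to move; the robot and the scene stay as the last step left them, time stands still between calls to the robot, and variables do not carry over. Pictures are saved under pics/ and viewed, at most 14 in all, crops included, and the job is handed in when it is done.

```bash
mkdir -p pics
python3 - <<'E'
from rig import *
import cv2
s=get_state();print(s)
for n in("top","scene"):
    print(n,get_calibration(n)); cv2.imwrite(f"pics/{n}0.png",grab_frame(n))
E
```

```text
{'time_s': 0.0, 'q': array([ 1.58868225e+00,  4.08079792e-02,  8.37998871e-02, -4.72725192e-04,
       -1.61549627e+00, -3.33669787e-01]), 'dq': array([0.00010526, 0.00115961, 0.00047372, 0.00097342, 0.0015371 ,
       0.000401  ]), 'joint_torque': array([-2.33656738e-04, -3.68196738e+01,  3.47425354e+01,  6.93259031e+00,
       -5.36228064e-03,  2.16130879e-06]), 'tool_pos': array([0.18617706, 0.57006159, 0.24427323]), 'eef_rot': array([ 8.82150556e-04,  9.87562184e-01, -1.57226420e-01, -8.31514804e-05]), 'contact_force': array([ 0.94369581, -0.75297741, -0.68381568]), 'torque': array([ 0.00686488, -0.03050845, -0.02390083]), 'grasp_force': 0.0, 'width': 0.9993332110493962}
top {'vertical_fov': 56.064764016235216, 'cx': 318.26536825913655, 'cy': 244.38844784614852, 'origin': array([ 0.56654134, -0.0064888 ,  0.97279043]), 'attitude': array([-0.02592057,  0.71510755, -0.6984266 ,  0.01223119])}
scene {'vertical_fov': 46.81054633544936, 'cx': 320.78687743477406, 'cy': 242.37324535937643, 'origin': array([ 1.36570041, -0.42817941,  0.72012302]), 'attitude': array([-0.37604018,  0.77189289,  0.46314888, -0.21970041])}
```

View pics/top0.png

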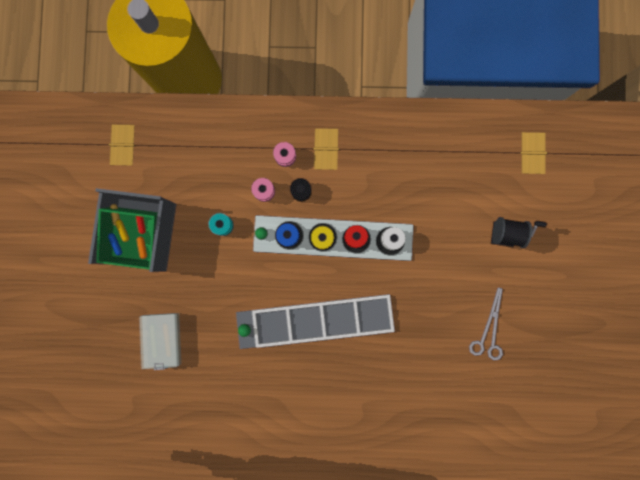

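View pics/scene0.png

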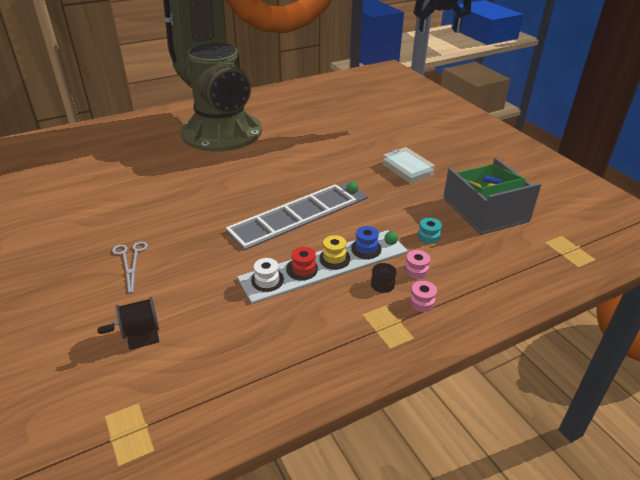

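Top view: from the rack knob (262,233), the row runs blue (288,235), yellow (322,237), red (356,237), white (393,239). The tray knob is at (244,329), with compartments at about 273, 307, 341 and 375 × 318. The lookalikes are off the rack: teal (220,224), pink (284,153) and (262,189), black (301,189). The spools meant are the four standing on the rack. So blue goes to the far compartment (375), then yellow, red and white toward the knob.

```bash
cat > h.py <<'E'
import numpy as np, cv2
from scipy.spatial.transform import Rotation as R
from rig import *
def cam(n):
    c=get_calibration(n); f=240/np.tan(np.radians(c["vertical_fov"]/2))
    w,x,y,z=c["attitude"]; return c,f,R.from_quat([x,y,z,w]).as_matrix()
def ray(n,uv,z,C=None):
    c,f,M=C or cam(n); d=M@np.array([(uv[0]-c["cx"])/f,(uv[1]-c["cy"])/f,1]); o=c["origin"]
    return o+d*(z-o[2])/d[2]
def big(m):
    cs=cv2.findContours(m.astype(np.uint8),cv2.RETR_EXTERNAL,cv2.CHAIN_APPROX_NONE)[0]
    return max(cs,key=cv2.contourArea)
E
cat > m.py <<'E'
from h import *
im=cv2.imread("pics/top0.png"); hsv=cv2.cvtColor(im,cv2.COLOR_BGR2HSV); H,S,V=[hsv[...,i].astype(int) for i in range(3)]
def box(m,x0,x1,y0,y1):
    o=np.zeros_like(m);o[y0:y1,x0:x1]=m[y0:y1,x0:x1];return o
ms={"blue":box((H>100)&(H<130)&(S>120),270,306,215,260),"yellow":box((H>20)&(H<35)&(S>150)&(V>90),304,340,215,260),
"red":box(((H<6)|(H>172))&(S>170),338,375,215,260),"white":box((S<40)&(V>150),381,408,224,254)}
P={}
for k,m in ms.items():
    (u,r)=cv2.minEnclosingCircle(big(m)); P[k]=ray("top",u,.045); print(k,np.round(u,1),"dia mm",2*r/450.8*.925*1e3,P[k].round(4))
g=(H>60)&(H<90)&(S>100)
K={}
for k,b,z in(("rackknob",(252,275,222,245),.03),("trayknob",(232,256,318,342),.027)):
    u,r=cv2.minEnclosingCircle(big(box(g,*b)));K[k]=ray("top",u,z);print(k,u,2*r/450.8*945,K[k].round(4))
w=box((S<60)&(V>140),248,400,290,352)
rc=cv2.minAreaRect(big(w)); C=[ray("top",p,.012) for p in cv2.boxPoints(rc)]
print("traysides",[np.linalg.norm(C[i]-C[i-1]).round(4) for i in range(4)])
t=np.mean(C,0); d=K["trayknob"]-t; d[2]=0; 
e=max([C[0]-C[1],C[1]-C[2]],key=np.linalg.norm); e=e/np.linalg.norm(e); e*=np.sign(e@d)
print("tray",t.round(4),"dir",np.degrees(np.arctan2(-e[0],e[1])),"knobdist",d@e,np.cross(e,d)[2])
for a in(.108,.036,-.036,-.108): print("comp",(t+a*e).round(4))
l=["blue","yellow","red","white"]
print("spacing",[np.linalg.norm(P[l[i]]-P[l[i+1]]).round(4) for i in range(3)],"knob-blue",np.linalg.norm((K["rackknob"]-P["blue"])[:2]))
f=P["blue"]-P["white"];print("rackdir",np.degrees(np.arctan2(-f[0],f[1])))
# scene cross-check
c,fl,M=cam("scene")
for k in list(P):
    q=M.T@(P[k]-c["origin"]);print(k,(q[0]/q[2]*fl+c["cx"],q[1]/q[2]*fl+c["cy"]))
for a in(.147,-.147):
    q=M.T@(t+a*e-c["origin"]);print("trayend",(q[0]/q[2]*fl+c["cx"],q[1]/q[2]*fl+c["cy"]))
x=get_state()["eef_rot"];print(R.from_quat([x[1],x[2],x[3],x[0]]).as_matrix().round(3))
crop=cv2.resize(im[205:355,230:420],None,fx=4,fy=4)
cv2.imwrite("pics/crop.png",crop)
E
python3 m.py
```

```text
blue [287.5 234.5] dia mm 49.480008677031584 [0.6354 0.0761 0.045 ]
yellow [322. 237.] dia mm 48.0343375252535 [0.6319 0.0047 0.045 ]
red [355.7 236.2] dia mm 48.395368834988886 [ 0.635  -0.0646  0.045 ]
white [393.7 233.1] dia mm 64.03815555910992 [ 0.6433 -0.1425  0.045 ]
rackknob (260.8333435058594, 232.8333282470703) 23.489461774411406 [0.6388 0.1337 0.03  ]
trayknob (243.92857360839844, 330.0) 25.45515780123124 [0.435  0.1632 0.027 ]
traysides [np.float64(0.0801), np.float64(0.2961), np.float64(0.0798), np.float64(0.2947)]
tray [4.57e-01 3.00e-04 1.20e-02] dir 8.003952067679645 knobdist 0.16443485849854683 -0.0009257852571658565
comp [0.4419 0.1072 0.012 ]
comp [0.4519 0.0359 0.012 ]
comp [ 0.462  -0.0354  0.012 ]
comp [ 0.472  -0.1067  0.012 ]
spacing [np.float64(0.0714), np.float64(0.0694), np.float64(0.0784)] knob-blue 0.05777464712055814
rackdir 2.06369461141622
blue (np.float64(366.28186525337856), np.float64(233.64476109982996))
yellow (np.float64(334.42993013910353), np.float64(242.9502988346203))
red (np.float64(303.62313064507237), np.float64(254.33710877705607))
white (np.float64(267.96571161120073), np.float64(269.36987970129707))
trayend (np.float64(345.59321304727126), np.float64(190.52329162823742))
trayend (np.float64(235.03061837640269), np.float64(235.3413497362336))
[[ 0.951 -0.311 -0.   ]
 [-0.311 -0.951 -0.002]
 [ 0.     0.002 -1.   ]]
```

View pics/crop.png

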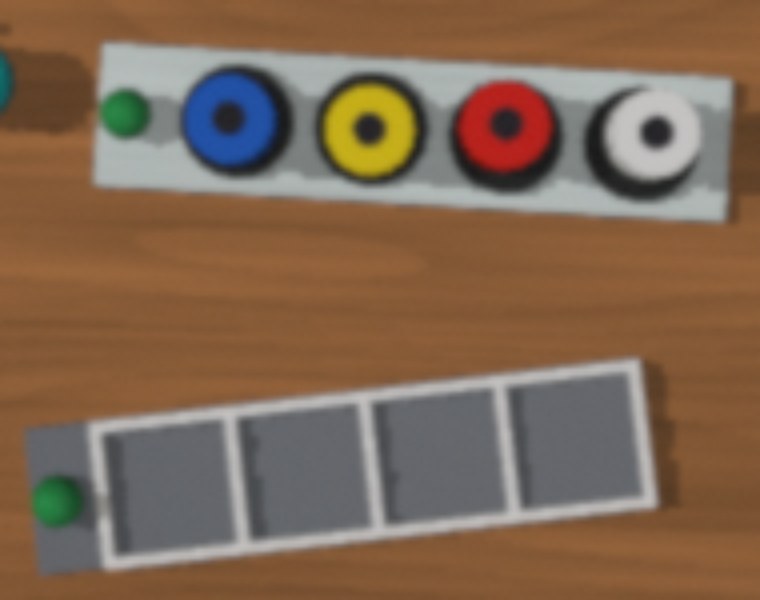

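Blue, yellow, red and white on the rack are confirmed. Each sits a few mm off its disc centre. The white mask merged with the rack, so I take white's lip centre as about (393.3,238.4). Tray sides measured 80×295 mm, which fits. The jaws will close along world x, across the row. First move: turn, then go above blue.

```bash
python3 -m handwheel '[0,0,0,0.179,0, 0,0,0,0.179,0, 0,0,0,0.179,0, 0,0,0,0.179,0, 0,0,0,0.179,0, 0,0,0,0.179,0, 0,0,0,0.181,0]' 40
python3 -m handwheel '[0.035,-0.032,0,0,0, 0.035,-0.032,0,0,0, 0.035,-0.032,0,0,0, 0.035,-0.032,0,0,0, 0.035,-0.032,0,0,0, 0.035,-0.032,0,0,0, 0.035,-0.032,0,0,0, 0.035,-0.032,0,0,0, 0.035,-0.032,0,0,0, 0.035,-0.032,0,0,0]'
python3 -m handwheel '[0.036,-0.032,0,0,0, 0.036,-0.032,0,0,0, 0.036,-0.032,0.02,0,0, 0.036,-0.032,0.02,0,0, 0,0,0.02,0,0, 0,0,0,0,0]'
python3 - <<'E'
from h import *
C=cam("wrist"); print(get_state()["tool_pos"]); im=grab_frame("wrist");cv2.imwrite("pics/w1.png",im)
print(C)
x=get_state()["eef_rot"];print(R.from_quat([x[1],x[2],x[3],x[0]]).as_matrix().round(3))
E
```

```text
time_s: 0.98
tool_pos: [0.1862, 0.5702, 0.2447]
eef_rot: [-0.0, -0.705, 0.709, -0.0]
contact_force: [-0.1, -0.2, 1.3]
width: 1.002
grasp_force: 0.0
time_s: 2.22
tool_pos: [0.507, 0.219, 0.2449]
eef_rot: [0.0, 0.707, -0.707, -0.0]
contact_force: [0.6, -0.0, 0.7]
width: 1.0
grasp_force: 0.0
time_s: 2.98
tool_pos: [0.6332, 0.0762, 0.1826]
eef_rot: [-0.002, -0.707, 0.707, 0.001]
contact_force: [-1.3, 0.4, 1.0]
width: 1.0
grasp_force: 0.0
[0.63321663 0.07616737 0.18255227]
({'vertical_fov': 63.47698511814773, 'cx': 317.9924669906793, 'cy': 238.47416609857825, 'origin': array([0.63435614, 0.00695647, 0.31109004]), 'attitude': array([-2.21488500e-03,  8.45295345e-05,  9.90662201e-01,  1.36321277e-01])}, np.float64(388.00981231786653), array([[-9.99990174e-01,  7.71352333e-04, -4.36535934e-03],
       [-4.36391475e-04,  9.62833004e-01,  2.70097048e-01],
       [ 4.41145204e-03,  2.70096299e-01, -9.62823207e-01]]))
[[ 0.    -1.    -0.002]
 [-1.    -0.    -0.001]
 [ 0.001  0.002 -1.   ]]
```

View pics/w1.png

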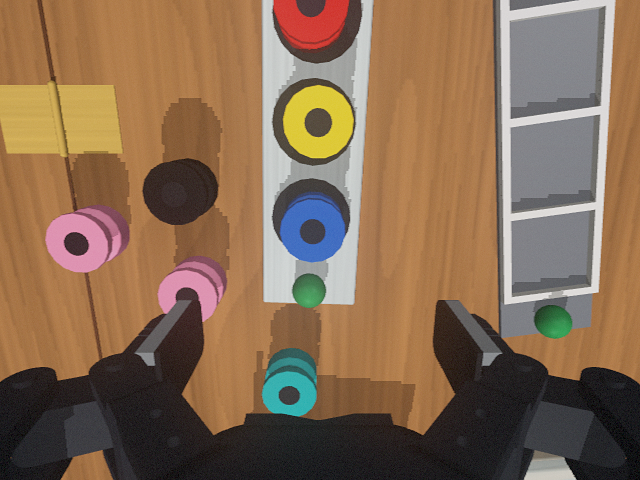

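Wrist view: blue's hole at (312,231), yellow's (318,122), red's (310,4). The tray walls are visible on the right. I'll check the positions from here.

Run:
```python
from h import *
C=cam("wrist")
for n,u in(("blue",(312.5,230)),("yellow",(318.5,122)),("red",(311,7))): print(n,ray("wrist",u,.050,C).round(4))
for n,u in(("c1 top-right",(601,206)),("nearR",(596,291)),("nearL",(504,302)),("L2",(503,217))): print(n,ray("wrist",u,.012,C).round(4))
for u in((288,234.5),(322.2,237.2),(356.5,235.8),(393.8,237.9)): print("top hole",ray("top",u,.050).round(4))
```

```text
blue [0.6379 0.0752 0.05  ]
yellow [0.6338 0.0027 0.05  ]
red [ 0.6385 -0.0637  0.05  ]
c1 top-right [0.4109 0.0652 0.012 ]
nearR [0.4007 0.1376 0.012 ]
nearL [0.4766 0.1477 0.012 ]
L2 [0.487  0.0741 0.012 ]
top hole [0.6351 0.0747 0.05  ]
top hole [0.6311 0.0043 0.05  ]
top hole [ 0.6356 -0.0659  0.05  ]
top hole [ 0.633  -0.1422  0.05  ]
```

```bash
python3 -m handwheel '[0.001,-0.003,0.03,0,0, 0,0,0.03,0,0, 0,0,0.03,0,0, 0,0,0.03,0,0, 0,0,0.0265,0,0, 0,0,0,0,0, 0,0,0,0,0]' 40
python3 -m handwheel '[0,0,0,0,0.6, 0,0,0,0,0.6, 0,0,0,0,1, 0,0,0,0,1, 0,0,0,0,1, 0,0,0,0,1]' 40
python3 -c "
from h import *
cv2.imwrite('pics/w2.png',grab_frame('wrist'))"
```

```text
time_s: 3.9
tool_pos: [0.6383, 0.0762, 0.0414]
eef_rot: [-0.001, 0.708, -0.707, 0.001]
contact_force: [0.7, 0.3, 0.6]
width: 0.997
grasp_force: 0.0
time_s: 4.65
tool_pos: [0.6379, 0.0754, 0.0401]
eef_rot: [-0.001, 0.707, -0.707, 0.001]
contact_force: [-1.6, 1.9, 5.6]
width: 0.519
grasp_force: 40.8
```

View pics/w2.png

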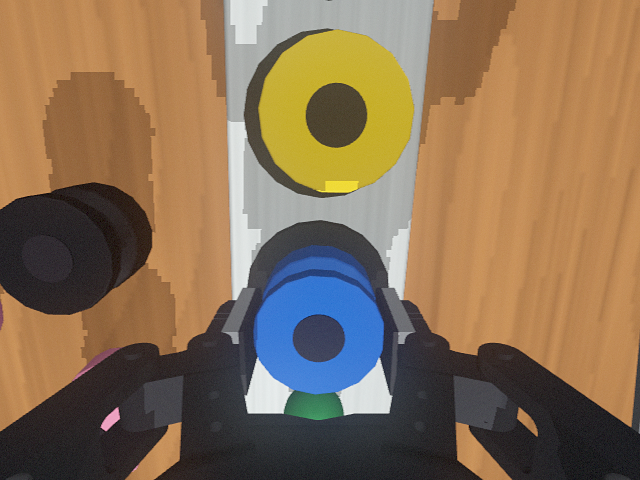

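Blue is gripped: the pads sit on both sides of the lip, and the width is about 44 mm. Lifting it and carrying it to the far compartment.

```bash
python3 -m handwheel '[0,0,-0.02,0,1, 0,0,-0.03,0,1, 0,0,-0.03,0,1, 0.02,0.02,0,0,1, 0.027,0.0241,0,0,1, 0.027,0.0241,0,0,1, 0.027,0.0241,0,0,1, 0.027,0.0241,0,0,1, 0.027,0.0241,0,0,1, 0.027,0.0241,0,0,1]' 40
python3 -m handwheel '[0,0,0,0,1, 0,0,0.02,0,1, 0,0,0.02,0,1, 0,0,0,0,1]'
python3 -c "
from h import *
cv2.imwrite('pics/w3.png',grab_frame('wrist'))"
```

```text
time_s: 5.95
tool_pos: [0.4718, -0.1076, 0.1197]
eef_rot: [0.0, -0.707, 0.707, -0.0]
contact_force: [-0.2, 0.2, -0.2]
width: 0.517
grasp_force: 40.9
time_s: 6.45
tool_pos: [0.472, -0.1065, 0.0778]
eef_rot: [0.001, 0.707, -0.707, -0.001]
contact_force: [0.1, -0.1, -0.6]
width: 0.519
grasp_force: 41.0
```

View pics/w3.png

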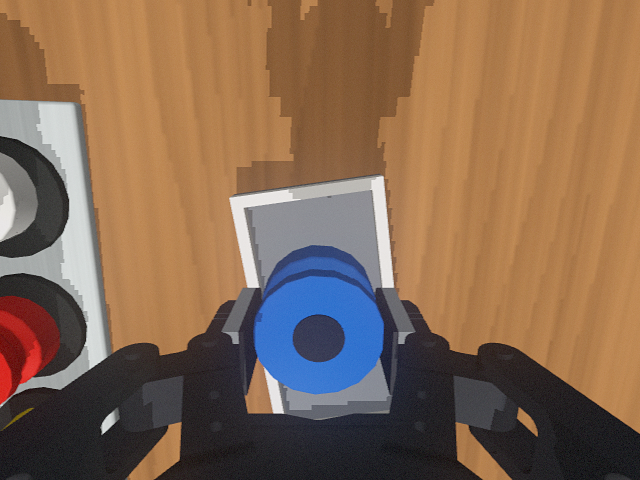

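Blue hangs centred over the end compartment: its walls are at about columns 250–390, with the end wall near row 190. Lowering.

```bash
python3 -m handwheel '[0,0,0.02,0,1, 0,0,0.02,0,1, 0,0,0.003,0,1, 0,0,0.003,0,1, 0,0,0,0,1]'
```

```text
time_s: 7.12
tool_pos: [0.4733, -0.1067, 0.0338]
eef_rot: [-0.0, 0.707, -0.707, 0.001]
contact_force: [-0.4, 0.1, -1.3]
width: 0.522
grasp_force: 41.0
```

```bash
python3 -m handwheel '[0,0,0.002,0,1, 0,0,0.0015,0,1, 0,0,0,0,1, 0,0,0,0,1]'
```

```text
time_s: 7.62
tool_pos: [0.4732, -0.1067, 0.031]
eef_rot: [-0.0, 0.707, -0.707, 0.001]
contact_force: [-4.3, 2.3, 8.4]
width: 0.521
grasp_force: 41.8
```

```bash
python3 -m handwheel '[0,0,0,0,0.4, 0,0,0,0,0.2, 0,0,0,0,0.2, 0,0,-0.02,0,0.1, 0,0,-0.04,0,0, 0,0,-0.04,0,0, -0.0227,-0.0319,0,0,0, -0.022,-0.0319,0,0,0, -0.022,-0.0319,0,0,0, -0.022,-0.0319,0,0,0]'
python3 -m handwheel '[-0.022,-0.0319,0,0,0, 0,0,0.02,0,0, 0,0,0,0,0, 0,0,0,0,0]'
python3 - <<'E'
from h import *
C=cam("wrist");im=grab_frame("wrist");cv2.imwrite("pics/w4.png",im)
hsv=cv2.cvtColor(im,cv2.COLOR_BGR2HSV);m=cv2.inRange(hsv,(20,150,90),(35,255,255))
m[:, :200]=0; m[:,440:]=0
u,r=cv2.minEnclosingCircle(big(m));print(u,r,ray("wrist",u,.045,C))
E
```

```text
time_s: 8.88
tool_pos: [0.6013, -0.0173, 0.129]
eef_rot: [0.0, 0.707, -0.707, 0.0]
contact_force: [-0.1, -0.6, 0.1]
width: 1.0
grasp_force: 0.0
time_s: 9.38
tool_pos: [0.6319, 0.0034, 0.1097]
eef_rot: [-0.0, -0.707, 0.707, -0.0]
contact_force: [0.5, -0.9, 0.3]
width: 1.003
grasp_force: 0.0
(315.5, 258.3645935058594) 48.38794708251953 [ 0.63373733 -0.00068082  0.045     ]
```

View pics/w4.png

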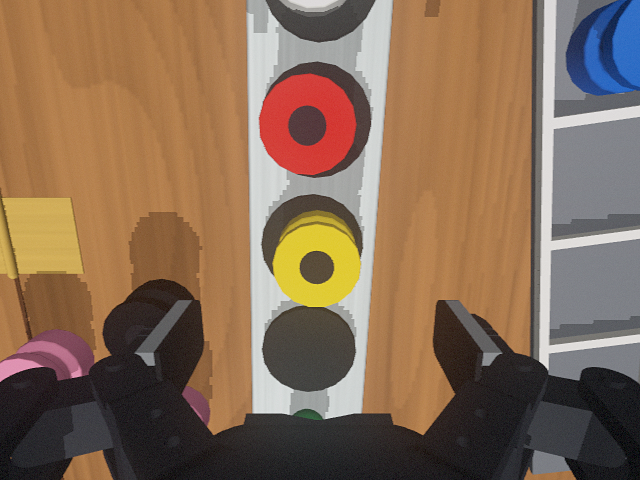

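Blue stands upright in its compartment (600,55). Yellow's hole is at (317,267), as expected. Picking it.

```bash
python3 -m handwheel '[0,-0.001,0.03,0,0, 0,0,0.03,0,0, 0,0,0.009,0,0, 0,0,0.001,0,0, 0,0,0,0,0, 0,0,0,0,0.6, 0,0,0,0,0.8, 0,0,0,0,1, 0,0,0,0,1, 0,0,0,0,1]' 40
```

```text
time_s: 10.68
tool_pos: [0.6337, 0.004, 0.0402]
eef_rot: [-0.0, 0.707, -0.707, 0.001]
contact_force: [-0.6, 0.0, 5.3]
width: 0.518
grasp_force: 41.1
```

```bash
python3 -m handwheel '[0,0,-0.02,0,1, 0,0,-0.03,0,1, 0,0,-0.03,0,1, 0.0066,0.0287,0,0,1, 0.0066,0.0284,0,0,1, 0.0066,0.0284,0,0,1, 0.0066,0.0284,0,0,1, 0.0066,0.0284,0,0,1, 0.0066,0.0284,0,0,1, 0,0,0,0,1]' 40
python3 -m handwheel '[0,0,0.025,0,1, 0,0,0.025,0,1, 0,0,0.025,0,1, 0,0,0.006,0,1, 0,0,0.004,0,1, 0,0,0.003,0,1, 0,0,0,0,1, 0,0,0,0,1]'
```

```text
time_s: 11.92
tool_pos: [0.4616, -0.0358, 0.1205]
eef_rot: [0.001, -0.707, 0.707, -0.0]
contact_force: [-0.3, 0.9, 0.2]
width: 0.523
grasp_force: 41.0
time_s: 12.92
tool_pos: [0.4628, -0.0355, 0.0318]
eef_rot: [-0.0, 0.707, -0.707, 0.0]
contact_force: [-0.2, -0.3, -1.3]
width: 0.518
grasp_force: 41.0
```

```bash
python3 -m handwheel '[0,0,0.0015,0,1, 0,0,0.001,0,1, 0,0,0,0,1, 0,0,0,0,1]'
python3 -m handwheel '[0,0,0,0,0.4, 0,0,0,0,0.2, 0,0,0,0,0.2, 0,0,-0.02,0,0.1, 0,0,-0.04,0,0, 0,0,-0.04,0,0, 0.005,-0.029,0,0,0, 0.005,-0.029,0,0,0, 0.005,-0.029,0,0,0, 0.005,-0.029,0,0,0]'
python3 -m handwheel '[0.005,-0.029,0,0,0, 0.0045,-0.029,0,0,0, 0,0,0.02,0,0, 0,0,0,0,0, 0,0,0,0,0]'
python3 - <<'E'
from h import *
C=cam("wrist");im=grab_frame("wrist");cv2.imwrite("pics/w5.png",im)
E
```

```text
time_s: 13.42
tool_pos: [0.463, -0.0356, 0.0311]
eef_rot: [-0.0, 0.707, -0.707, 0.001]
contact_force: [-8.0, 1.7, 13.1]
width: 0.518
grasp_force: 42.2
time_s: 14.68
tool_pos: [0.5794, -0.0559, 0.1284]
eef_rot: [-0.0, -0.707, 0.707, 0.0]
contact_force: [0.2, 1.2, 1.7]
width: 1.001
grasp_force: 0.0
time_s: 15.3
tool_pos: [0.636, -0.0651, 0.109]
eef_rot: [0.0, 0.707, -0.707, 0.0]
contact_force: [0.0, 0.3, 0.2]
width: 0.997
grasp_force: 0.0
```

View pics/w5.png

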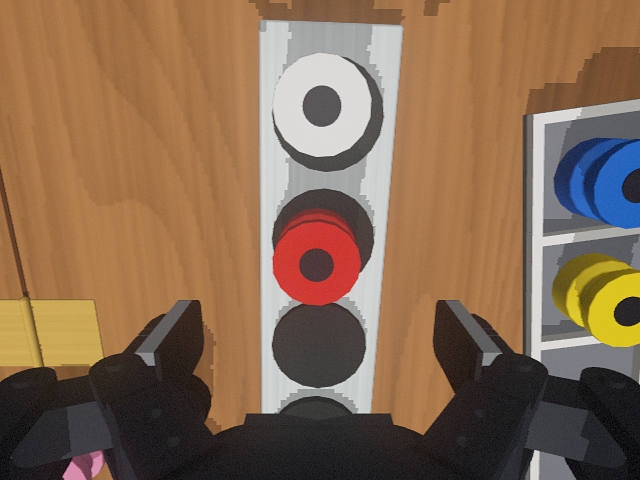

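Blue and yellow stand upright in the two far compartments, and red's hole is at (317,264), centred between the jaws. Next red.

```bash
python3 -m handwheel '[0,-0.001,0.03,0,0, 0,0,0.03,0,0, 0,0,0.009,0,0, 0,0,0,0,0, 0,0,0,0,0, 0,0,0,0,0.6, 0,0,0,0,0.8, 0,0,0,0,1, 0,0,0,0,1, 0,0,0,0,1]' 40
```

```text
time_s: 16.6
tool_pos: [0.638, -0.0651, 0.0407]
eef_rot: [-0.0, 0.707, -0.707, 0.001]
contact_force: [-1.2, 0.4, 5.5]
width: 0.519
grasp_force: 41.1
```

```bash
python3 -m handwheel '[0,0,-0.02,0,1, 0,0,-0.03,0,1, 0,0,-0.03,0,1, -0.0168,0.0308,0,0,1, -0.0168,0.0308,0,0,1, -0.0168,0.0308,0,0,1, -0.0168,0.0308,0,0,1, -0.0168,0.0308,0,0,1, -0.0168,0.0308,0,0,1, 0,0,0,0,1]' 40
python3 -m handwheel '[0,0,0.025,0,1, 0,0,0.025,0,1, 0,0,0.025,0,1, 0,0,0.006,0,1, 0,0,0.004,0,1, 0,0,0.003,0,1, 0,0,0.0015,0,1, 0,0,0,0,1, 0,0,0,0,1]'
```

```text
time_s: 17.85
tool_pos: [0.4518, 0.0365, 0.121]
eef_rot: [-0.001, 0.708, -0.706, 0.0]
contact_force: [0.1, -0.2, 0.1]
width: 0.514
grasp_force: 41.0
time_s: 18.98
tool_pos: [0.4532, 0.0358, 0.0316]
eef_rot: [-0.0, 0.707, -0.707, 0.0]
contact_force: [-2.7, 0.3, 5.6]
width: 0.521
grasp_force: 41.5
```

```bash
python3 -m handwheel '[0,0,0,0,0.4, 0,0,0,0,0.2, 0,0,0,0,0.2, 0,0,-0.02,0,0.1, 0,0,-0.04,0,0, 0,0,-0.04,0,0, 0.0296,-0.0302,0,0,0, 0.0296,-0.0302,0,0,0, 0.0296,-0.0302,0,0,0, 0.0296,-0.0302,0,0,0]'
python3 -m handwheel '[0.0296,-0.0302,0,0,0, 0.0296,-0.0302,0,0,0, 0,0,0.02,0,0, 0,0,0,0,0, 0,0,0,0,0]'
python3 - <<'E'
from h import *
C=cam("wrist");im=grab_frame("wrist");cv2.imwrite("pics/w6.png",im)
E
```

```text
time_s: 20.23
tool_pos: [0.5745, -0.0838, 0.1301]
eef_rot: [0.0, 0.707, -0.707, 0.0]
contact_force: [-0.2, 0.9, -0.7]
width: 1.002
grasp_force: 0.0
time_s: 20.85
tool_pos: [0.6337, -0.1414, 0.1108]
eef_rot: [0.0, 0.707, -0.707, 0.0]
contact_force: [-0.8, 0.5, 0.1]
width: 0.996
grasp_force: 0.0
```

View pics/w6.png

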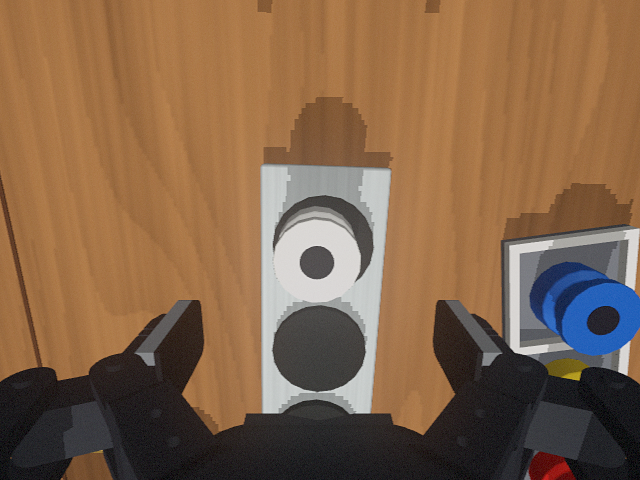

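White's hole is at (317,262), the same image position as the earlier spools. Picking it.

```bash
python3 -m handwheel '[0,-0.001,0.03,0,0, 0,0,0.03,0,0, 0,0,0.01,0,0, 0,0,0,0,0, 0,0,0,0,0, 0,0,0,0,0.6, 0,0,0,0,0.8, 0,0,0,0,1, 0,0,0,0,1, 0,0,0,0,1]' 40
```

```text
time_s: 22.15
tool_pos: [0.6353, -0.142, 0.0412]
eef_rot: [-0.0, 0.707, -0.707, 0.001]
contact_force: [-0.6, -0.3, 5.3]
width: 0.517
grasp_force: 41.0
```

```bash
python3 -m handwheel '[0,0,-0.02,0,1, 0,0,-0.03,0,1, 0,0,-0.03,0,1, -0.0415,0.032,0,0,1, -0.0415,0.032,0,0,1, -0.0415,0.032,0,0,1, -0.0415,0.032,0,0,1, -0.0415,0.032,0,0,1, -0.0415,0.032,0,0,1, 0,0,0,0,1]' 40
python3 -m handwheel '[0,0,0.025,0,1, 0,0,0.025,0,1, 0,0,0,0,1]'
```

```text
time_s: 23.4
tool_pos: [0.4416, 0.1095, 0.1214]
eef_rot: [-0.001, 0.709, -0.705, -0.0]
contact_force: [0.3, -1.1, -1.0]
width: 0.518
grasp_force: 41.0
time_s: 23.78
tool_pos: [0.4421, 0.1059, 0.0689]
eef_rot: [-0.002, -0.707, 0.707, 0.0]
contact_force: [0.7, -1.7, -0.4]
width: 0.52
grasp_force: 41.0
```

```bash
python3 -m handwheel '[0,0,0.024,0,1, 0,0,0.006,0,1, 0,0,0.004,0,1, 0,0,0.003,0,1, 0,0,0.0015,0,1, 0,0,0,0,1, 0,0,0,0,1]'
```

```text
time_s: 24.65
tool_pos: [0.4431, 0.1072, 0.0322]
eef_rot: [-0.0, 0.707, -0.707, 0.0]
contact_force: [0.2, -0.5, 0.3]
width: 0.517
grasp_force: 41.1
```

```bash
python3 -m handwheel '[0,0,0.001,0,1, 0,0,0,0,1, 0,0,0,0,1]'
python3 -m handwheel '[0,0,0,0,0.4, 0,0,0,0,0.2, 0,0,0,0,0.2, 0,0,-0.02,0,0.1, 0,0,-0.04,0,0, 0,0,-0.05,0,0, 0,0,-0.05,0,0, -0.05,0,0,0,0, -0.05,0,0,0,0, -0.05,0,0,0,0]'
python3 -m handwheel '[-0.04,0,0,0,0, 0,0,0,0,0, 0,0,0,0,0]'
python3 -c "
from h import *
a=grab_frame('top')[200:360,80:420];b=grab_frame('scene')[90:350,200:580]
cv2.imwrite('pics/e1.png',cv2.resize(a,None,fx=2.3,fy=2.3));cv2.imwrite('pics/e2.png',cv2.resize(b,None,fx=2,fy=2))"
```

```text
time_s: 25.02
tool_pos: [0.4432, 0.1072, 0.0321]
eef_rot: [-0.0, 0.707, -0.707, 0.0]
contact_force: [-4.0, -0.4, 8.3]
width: 0.519
grasp_force: 41.7
time_s: 26.28
tool_pos: [0.4428, 0.2586, 0.1909]
eef_rot: [0.0, -0.707, 0.707, -0.0]
contact_force: [2.2, -0.3, -0.0]
width: 1.001
grasp_force: 0.0
time_s: 26.65
tool_pos: [0.4429, 0.2968, 0.1905]
eef_rot: [0.0, 0.707, -0.707, 0.0]
contact_force: [-0.6, -0.3, 0.0]
width: 1.0
grasp_force: 0.0
```

View pics/e1.png

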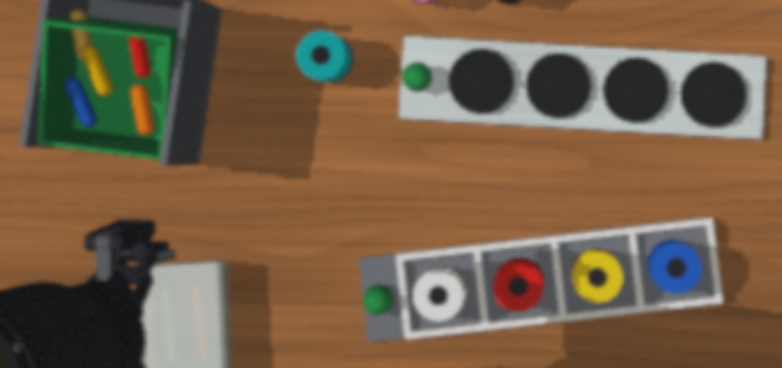

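View pics/e2.png

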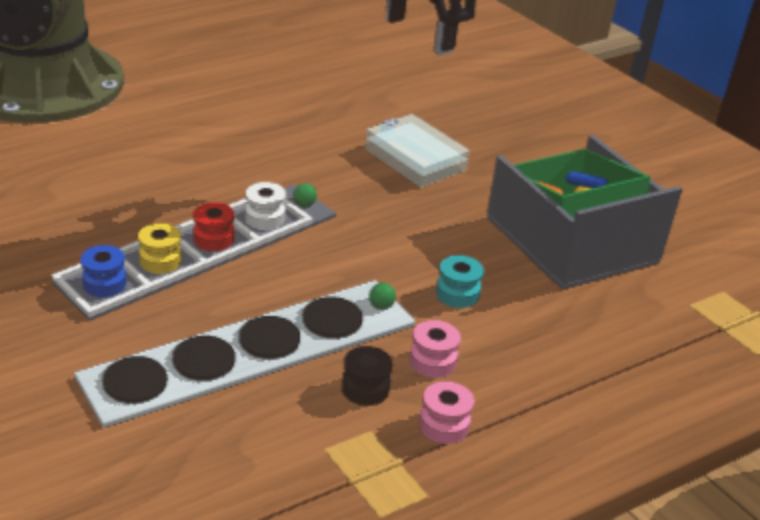

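All four spools stand upright, one per compartment. From the tray knob they run white, red, yellow, blue, and the arm is clear of everything. Handing in.

```bash
python3 -c "
from rig import order
print(order.job_done())"
```

```text
the job is handed in; nothing more can be done
None
```

I handed in the job at about 27 s: all four spools are upright in the tray in reverse order (white nearest the tray's knob, then red, yellow, blue), with the arm clear and the reel, forceps and case never touched.

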